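Pack and wedge a two-part casting mould shut, and hold the wedge

TASK

Close the two-part mould ready for pouring: take packers from the rack one at a time and stand them upright against the back of the spring-loaded sliding half, as many as the gap needs, then push the wedge down between the packers and the bevelled heel, bevel against bevel, until you feel the two halves meet, with at least 25 mm of its blade sunk in the gap and without forcing it. Finish with the wedge still gripped and holding the mould shut - do not let go of it - and leave the marker and the hardener tube where they are.

Things in the scene. Friction and masses are not known exactly. Their poses are not given: they have to be found in the camera images.
- mould_frame: fixed plywood bed, 110 mm (x) by 250 mm (y -115 to +135), 18 mm thick; on it along y: fence (+90 to +112, 75 mm high), fixed blue-grey mould half (+45 to +90), sliding half, open gap, heel. Both halves are 90 mm wide and 65 mm high. Origin on the bed's underside, mid-width, below where the back of the sliding half is when the mould is shut; +y points from heel to fence
- sliding_half: sliding mould half: blue-grey with plywood backing, 90 mm (x) by 45 mm (y 0 to +45) by 65 mm high, on guide pins along y; its axes are the mould frame's. Origin at the foot of its back face (towards the heel), mid-width, just above the bed. That upright face is where the packers go
- parting (a joint): how far the mould halves stand apart, m: 0.005 as found (springs hold the sliding half out at its stop), 0 when they meet. The springs push back with 2 N open, 4 N shut, and the guides rub with 1 N; pressing the waxed wedge down takes about 3 to 10 N, and the force rises steeply once the halves meet
- heel: dark hardwood cleat, 90 mm wide (x), 65 mm high, fixed on the bed at -y of the gap; the gap at bed level, mould open, varies from 11 to 27 mm. Its face towards the mould leans away from it by 3 in 10: the gap is 19.5 mm wider at the heel's top. Origin at the foot of that face, mid-width, on the bed (18 mm above the table); axes as the mould frame's
- rack: pine block, 75 mm (x) by 150 mm (y) by 45 mm high, fixed to the table, with four slots 33 mm deep and 47 mm long (x), side by side along y: packers at y = +55, +23 and -9 mm (slots 12 mm wide), the wedge at -50 mm (29 mm wide). Origin under its centre
- packer_1: loose plywood packer, 44 mm wide (x), 9 mm thick (y), 105 mm tall (z), 30 g, its top 10 mm painted red, top corners clipped; starts standing on end in a narrow slot of the rack; all three are alike. Origin at the centre of its lower end. Grip it across its width; fingers centred 7 mm towards its -y side clear a packer that already stands on its +y side
- packer_2: loose plywood packer, 44 mm wide (x), 9 mm thick (y), 105 mm tall (z), 30 g, its top 10 mm painted red, top corners clipped; starts standing on end in a narrow slot of the rack; all three are alike. Origin at the centre of its lower end. Grip it across its width; fingers centred 7 mm towards its -y side clear a packer that already stands on its +y side
- packer_3: loose plywood packer, 44 mm wide (x), 9 mm thick (y), 105 mm tall (z), 30 g, its top 10 mm painted red, top corners clipped; starts standing on end in a narrow slot of the rack; all three are alike. Origin at the centre of its lower end. Grip it across its width; fingers centred 7 mm towards its -y side clear a packer that already stands on its +y side
- wedge: wooden wedge, 44 wide (x), 118 tall, 0.12 kg, origin at the centre of its foot. Blade z 0 to 80: +y face upright at y +8.5, for the packers; -y face bevelled 3 in 10 like the heel, from y -8.5 (z 0) to -32.5 (z 80). Red head z 80 to 118, y -18 to +6; grip across x. With g left at bed level between packers and heel, mould shut, it ends (17 - g) / 0.3 mm above the bed: aim for g 6 to 16
- hardener_tube: squeezed white and red hardener tube lying near the far edge of the table, 126 mm long (y), 40 mm wide, 22 mm high; not part of the job; origin under its centre
- marker: black marker pen lying near the far edge of the table, 128 mm long (y), 18 mm thick; not part of the job; origin under its centre

How it is judged:
By the outcome, as a careful person would: the job done as asked, in the order asked, and still so for the second after the job is handed in, while the arm keeps its last pose, push and grip.
It also fails if it takes over 72 s, if anything falls off the work surface, if the arm or the gripper's body presses on something with over 40 N, if the wrist force passes 120 N, or if a joint passes its speed limit or range.

ROBOT

A 6-joint arm with a two-finger parallel gripper is mounted at the origin on the work surface; the furniture and walls round the work are solid. World frame = base frame: x ahead of the robot, y to its left, z up, the work surface at z = 0. Lengths are in mm, angles in rad, forces in N, time in s.
With the tool pointing down it reaches from about 300 to 775 mm from the base axis. Payload 14.6 kg.
Tool frame: the origin (TCP) lies on the centre line of the jaws, within the pads' length; the fingertips stand 25 mm ahead of it and the grasp point (between the pads) lies 6 mm ahead of it; z points along the fingers, y is the line along which they close (so a half turn about z gives the same grasp; the last joint's range is limited). The gripper opens to 94 mm and grips with 3 to 60 N. Pads are 16 mm wide; open, the fingers measure 119 mm over their backs; the gripper's body (75 mm by 177 mm) begins 78 mm behind the grasp point.
Start: joints at [-1.188, 0.3, 1.521, -0, 1.321, -0.067], TCP at [239.124, -495.287, 230.446] pointing down, gripper open.
Joint ranges: [-3.03, 3.03], [-0.79, 2.21], [0.23, 2.52], [-1.04, 4.18], [0, 3.07], [-2.55, 2.55]. Speed limits (rad/s): [2.22, 2.22, 2.57, 3.14, 3.14, 3.14].

INTERFACE

Orientations are given as a rotation vector (axis times angle).
In Python, from cell import arm, imaging, ticket, get_state gives the robot as it stands (arm), with the cameras (imaging), the job (ticket) and the readings as plain functions.
- The arm moves only by the shell command python3 jog.py 'ROWS' [OPENING]. ROWS is a JSON list that holds a single list of rows (three levels of brackets), with 1 to 5 rows, each of 4 numbers: dx, dy, dz in mm, then a turn about the tool's z in rad; each row shifts and turns the commanded pose from where the row before left it, along the tool's axes as they then stand; what a row does not reach is not made up. A row lasts 1/10 s, in which the tool goes at most 50 mm and 0.15 rad, less where a joint would pass 70% of its speed; a pose out of reach is approached as far as the arm can. OPENING is the finger opening in mm, set as the command begins (- or left out keeps the last). The fingers move at their own pace and stop on an object; the grip force is fixed at half the most. Time passes only in rows, so rows that do not move let the fingers close. It prints the time, the measured TCP pose, the force, the opening and the grip force at its end. Input that does not fit is refused with a message, and nothing moves.
- get_state(): the state, without advancing time (a new reading comes with each control period).
- imaging.capture(name): name is "scene" or "side" or "wrist"; returns a dict with "pixels" (420x560x3 uint8, blue, green, red), "vfov" (degrees; the focal length in pixels is half the picture's height over the tangent of half this angle, whatever the lens; pixels are square), "cx", "cy" (the principal point, pixels), "position" and "orientation" of the camera in the world. Camera axes: x right, y up, looking along -z (the intrinsics and any distortion apply to the point x, -y, -z); pixel columns grow to the right and rows downward; lengths in mm; the calibration is good to about 2 mm. A picture is of the moment at which its call begins. There is no depth.
- ticket.sign_off(): hands the job in; it is judged then, once.
The state is a dict: "clock": time; "joints": joint angles; "dq": joint speeds; "effort": joint torques, N m; "tcp_pos": TCP position; "tool_rot": TCP orientation; "force": force on the tool from outside, world axes, zero at the start; "torque": the same for the moment, N m; "width": finger opening in mm; "grip_force": force on a finger pad.
Only numpy, scipy, OpenCV 4.12 (cv2) and the standard library are available. Lean on these libraries where they do the work, as an engineer would, in place of code of your own. Each camera call takes 0.05 s, during which the arm holds its last target. There are 200 camera calls.

## Working session

There is one attempt and no reset: what is moved stays moved. The work goes in short steps, Python scripts to look and compute and a shell command to move; the robot and the scene stay as the last step left them, time stands still between calls to the robot, and variables do not carry over. Pictures are saved under pics/ and viewed, at most 10 in all, crops included, and the job is handed in when it is done.

```bash
ls; mkdir -p pics
python3 - <<'E'
from cell import arm, imaging, ticket, get_state
import cv2
for n in("scene","side","wrist"):
    c=imaging.capture(n); cv2.imwrite(f"pics/{n}0.png",c["pixels"])
    print(n,{k:v for k,v in c.items() if k!="pixels"})
print(get_state())
E
```

```text
cell.py
jog.py
pics
scene {'vfov': 43.945395400540384, 'cx': 274.06703385879797, 'cy': 212.8301796987861, 'position': array([-20.4051032 , 499.8841435 , 871.45080927]), 'orientation': array([ 0.34661003, -0.80511021, -2.19320055])}
side {'vfov': 45.22055583775385, 'cx': 275.81702353476913, 'cy': 204.18621230520506, 'position': array([ 297.68447214, 1029.94695256,  615.76802386]), 'orientation': array([ 0.10421865, -1.51735226, -2.55861841])}
wrist {'vfov': 62.92668563828393, 'cx': 277.38055660281987, 'cy': 208.19572552906817, 'position': array([ 314.55266271, -457.94631808,  383.2160419 ]), 'orientation': array([-0.25857605,  0.16321131, -1.11256367])}
{'clock': 0.15, 'joints': array([-1.18761240e+00,  3.00349685e-01,  1.52146484e+00, -1.52248163e-06,
        1.32074196e+00, -6.65896531e-02]), 'dq': array([ 0.00078354, -0.00221485, -0.00305511, -0.0011284 ,  0.00066105,
        0.00059991]), 'effort': array([ 2.37351023e-04, -5.31957901e+01, -3.52820671e+01,  7.08007487e-02,
        2.36208562e-02, -4.52836548e-05]), 'tcp_pos': array([ 239.04625423, -495.11345108,  230.00210256]), 'tool_rot': array([-3.06155760e+00, -7.00350988e-01,  2.40875524e-04]), 'force': array([-1.08942777,  0.55853917, -0.24619695]), 'torque': array([-0.02644715, -0.00796418,  0.04720677]), 'grip_force': 0.0, 'width': 93.84959748599404}
```

View pics/scene0.png

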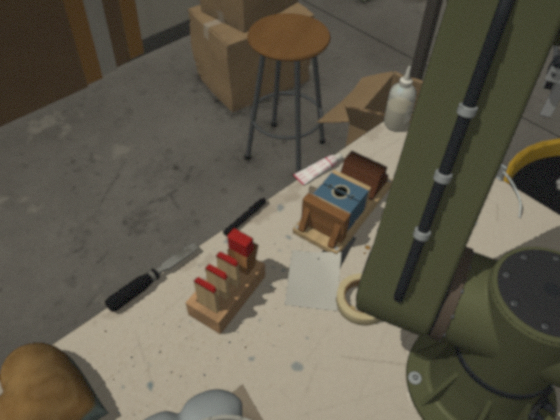

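View pics/side0.png

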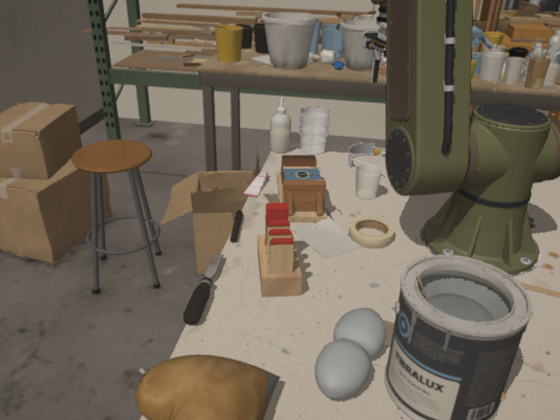

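The scene view shows the rack with three red-topped packers (205,283), (216,271), (228,259), and the wedge head at (240,243). The mould is at (335,205) and the heel at (363,172). The side view shows the same things, smaller.

```bash
cat > h.py <<'E'
import numpy as np, cv2
from scipy.spatial.transform import Rotation as R
def ray(c,uv):
    uv=np.atleast_2d(np.array(uv,float)); f=c["pixels"].shape[0]/2/np.tan(np.radians(c["vfov"]/2))
    d=np.c_[(uv[:,0]-c["cx"])/f,-(uv[:,1]-c["cy"])/f,-np.ones(len(uv))]
    return R.from_rotvec(c["orientation"]).apply(d)
def onz(c,uv,z):
    d=ray(c,uv); return c["position"]+d*((z-c["position"][2])/d[:,2])[:,None]
def proj(c,P):
    p=R.from_rotvec(c["orientation"]).inv().apply(np.atleast_2d(P)-c["position"]); f=c["pixels"].shape[0]/2/np.tan(np.radians(c["vfov"]/2))
    return np.c_[c["cx"]-f*p[:,0]/p[:,2],c["cy"]+f*p[:,1]/p[:,2]]
E
python3 - <<'E'
from h import *; from cell import arm, imaging, ticket, get_state
np.set_printoptions(precision=1,suppress=True)
c=imaging.capture("scene"); I=c["pixels"]
hsv=cv2.cvtColor(I,cv2.COLOR_BGR2HSV)
m=(((hsv[...,0]<6)|(hsv[...,0]>174))&(hsv[...,1]>180)&(hsv[...,2]>70)).astype(np.uint8)
n,l,s,ce=cv2.connectedComponentsWithStats(m)
for i in range(1,n):
    if s[i,4]>25: print(s[i],ce[i],onz(c,ce[i],115)[0])
print(onz(c,[[342,189],[363,172],[305,225]],83))
w=imaging.capture("wrist"); Rw=R.from_rotvec(w["orientation"])
st=get_state(); Rt=R.from_rotvec(st["tool_rot"])
print("tool axes\n",Rt.as_matrix()); print("cam in tool",Rt.inv().apply(w["position"]-st["tcp_pos"]),(Rt.inv()*Rw).as_matrix())
E
```

```text
[229 229  22  27 342] [239.2 241.5] [439.8 158.9 115. ]
[219 254  18  12  83] [228.2 259. ] [423.1 198.1 115. ]
[208 266  18  13  75] [217.  271.7] [415.2 229.6 115. ]
[196 279  18  13  78] [205.5 284.7] [407.7 260.4 115. ]
[[ 420.9  -99.9   83. ]
 [ 424.5 -169.3   83. ]
 [ 404.2   23.8   83. ]]
tool axes
 [[ 0.9  0.4 -0. ]
 [ 0.4 -0.9  0. ]
 [ 0.  -0.  -1. ]]
cam in tool [  84.2   -0.8 -153.2] [[ 0.   1.   0.3]
 [ 1.  -0.  -0. ]
 [-0.   0.3 -1. ]]
```

View pics/wrist0.png

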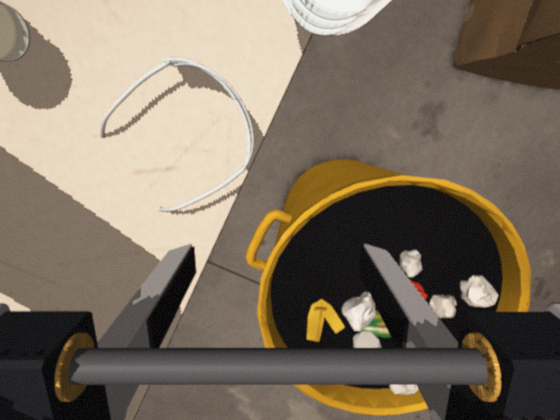

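```bash
python3 jog.py '[[[33,-28,-8,0],[33,-28,-8,0],[33,-28,-8,0],[33,-28,-8,0],[33,-28,-8,0]]]' ; python3 jog.py '[[[33,-28,-8,0],[33,-28,-8,0],[33,-28,-8,0],[33,-28,-8,0],[33,-28,-8,0]]]'; python3 jog.py '[[[0,0,0,-0.12],[0,0,0,-0.12],[0,0,0,-0.12],[0,0,0,-0.12],[0,0,0,-0.12]]]';python3 jog.py '[[[0,0,0,-0.12],[0,0,0,-0.12],[0,0,0,-0.12],[0,0,0,-0.12],[0,0,0,-0.12]]]'; python3 jog.py '[[[0,0,0,0],[0,0,0,0],[0,0,0,0]]]'
python3 - <<'E'
from h import *; from cell import arm, imaging, ticket, get_state
w=imaging.capture("wrist"); cv2.imwrite("pics/w1.png",w["pixels"]); print(get_state()["tcp_pos"],get_state()["tool_rot"])
import pickle; pickle.dump(w,open("w1.pkl","wb"))
E
```

```text
clock: 0.75
tcp_pos: [327.1, -295.8, 270.8]
tool_rot: [3.062, 0.7, 0.0]
force: [1.9, 0.0, -0.5]
width: 94.0
grip_force: 0.0
clock: 1.25
tcp_pos: [414.9, -97.9, 311.0]
tool_rot: [3.062, 0.7, 0.001]
force: [1.0, -1.8, -0.0]
width: 94.2
grip_force: 0.0
clock: 1.75
tcp_pos: [414.5, -99.6, 310.4]
tool_rot: [-2.715, -1.581, 0.0]
force: [-0.1, -0.6, 0.1]
width: 93.8
grip_force: 0.0
clock: 2.25
tcp_pos: [414.5, -99.6, 310.4]
tool_rot: [-2.126, -2.313, -0.0]
force: [-0.0, 0.5, 1.0]
width: 94.1
grip_force: 0.0
clock: 2.55
tcp_pos: [414.5, -99.6, 310.4]
tool_rot: [-2.135, -2.304, 0.0]
force: [-0.1, 0.2, -0.6]
width: 93.4
grip_force: 0.0
[414.5601196  -99.65172027 310.44716532] [2.13450203e+00 2.30510271e+00 5.10372380e-05]
```

View pics/w1.png

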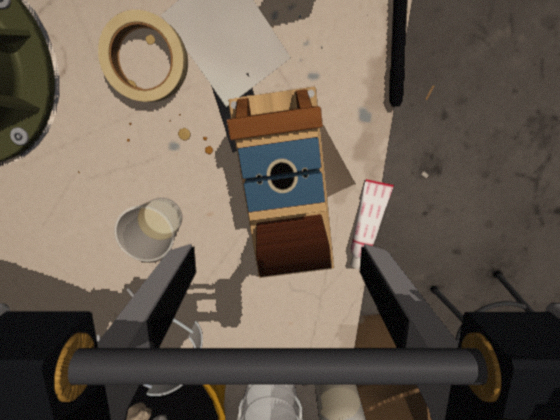

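The wrist view shows the fence at (275,123), the blue halves at (283,175) and the dark heel at (292,245). I'll enlarge this region.

Run:
```python
import cv2
I=cv2.imread("pics/w1.png")[80:290,200:360]
cv2.imwrite("pics/w1c.png",cv2.resize(I,(456,598),interpolation=cv2.INTER_CUBIC))
```

```text
(no output)
```

View pics/w1c.png

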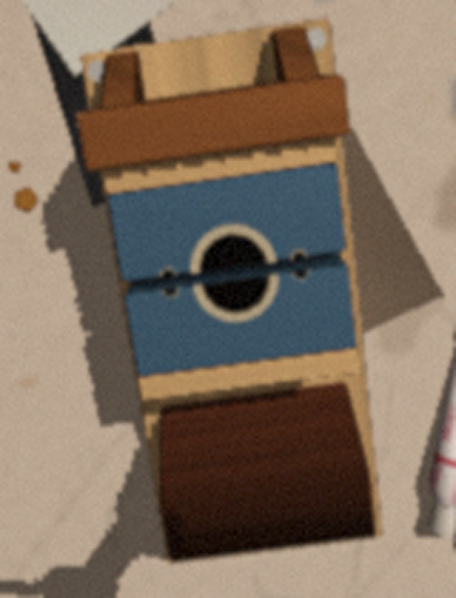

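The crop (scale 2.85) shows the back edge of the sliding half from about (145,403) to (358,378), partly hiding the gap. The heel's foot is near (160,408)–(345,385). I'll put the camera over the gap, and look at the rack too.

```bash
python3 - <<'E'
from h import *; import pickle
np.set_printoptions(precision=1,suppress=True)
w=pickle.load(open("w1.pkl","rb"))
def p(L,z): return onz(w,np.array(L)/2.85+[200,80],z)
print("sl back",p([(145,403),(358,378)],83)); print("blue",p([(112,197),(338,165)],83)); print("heel foot",p([(160,408),(345,385)],18))
print("fence top near",p([(88,170),(348,132)],93))
E
python3 jog.py '[[[-35,0,45,0],[-35,0,45,0],[0,0,0,0],[0,0,0,0]]]'
python3 - <<'E'
from h import *; from cell import arm, imaging, ticket, get_state
w=imaging.capture("wrist"); print(get_state()["tcp_pos"],w["position"])
import pickle; pickle.dump(w,open("w2.pkl","wb"))
np.set_printoptions(precision=1,suppress=True)
I=w["pixels"][60:320,170:390]; cv2.imwrite("pics/w2.png",cv2.resize(I,(506,598),interpolation=cv2.INTER_CUBIC))
E
```

```text
sl back [[ 387.2 -147.2   83. ]
 [ 473.3 -129.8   83. ]]
blue [[370.  -64.2  83. ]
 [455.7 -45.5  83. ]]
heel foot [[ 391.  -171.7   18. ]
 [ 478.6 -153.4   18. ]]
fence top near [[361.6 -53.6  93. ]
 [456.8 -32.5  93. ]]
clock: 3.0
tcp_pos: [419.3, -161.0, 231.4]
tool_rot: [-2.134, -2.304, 0.0]
force: [-0.6, 0.7, 1.7]
width: 94.0
grip_force: 0.0
[ 419.71575354 -160.71209801  232.40198704] [412.88191054 -76.61408025 384.76082634]
```

View pics/w2.png

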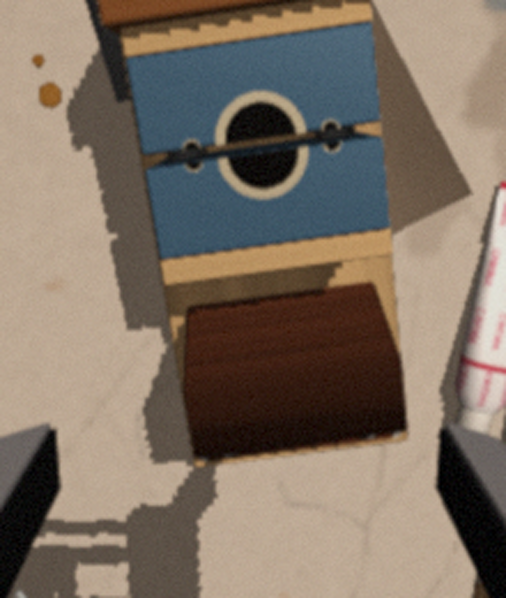

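This view (scale 2.3, offset 170,60) shows the ply back edge of the sliding half at (165,285)–(392,257). Below it is the shaded bed strip, then the heel's foot at (187,310)–(375,284). Next I'll locate the edges by profile and measure the gap.

Run:
```python
from h import *; import pickle
np.set_printoptions(precision=1,suppress=True,linewidth=160)
w=pickle.load(open("w2.pkl","rb"))
g=cv2.GaussianBlur(w["pixels"],(3,3),0).astype(float)
A=[];B=[];C=[]
for u in range(256,334,6):
    r=60+(298-(u-170-82)*0.123*2.3*0)/2.3
    col=g[:,u]; red=col[:,2]; sat=col[:,2]-col[:,0]
    row0=int(60+(285-0.123*((u-170)*2.3-165))/2.3)
    if u in(268,292,328): print(u,row0,red[row0-14:row0+18].astype(int),(col[row0-14:row0+18,0]).astype(int))
```

```text
268 180 [ 58  59  79 125 168 185 186 185 184 185 186 186 182 161 128 105  98  97  97  97  97  96  95  90  75  54  46  57  70  73  70  68] [98 90 79 79 90 97 99 98 96 97 99 99 96 84 66 54 49 48 50 51 51 50 49 45 35 23 17 18 21 20 20 21]
292 177 [ 60  68  97 143 177 187 187 186 186 186 186 187 180 155 117  95  92  92  92  92  91  91  91  86  70  53  53  65  72  72  70  68] [98 91 81 83 93 97 98 98 98 97 98 98 95 80 59 48 47 46 45 47 48 47 46 44 34 20 15 18 21 21 21 21]
328 173 [ 68  97 143 178 190 190 189 188 188 189 191 188 177 168 170 176 178 180 180 180 179 178 172 146 109  83  75  74  72  69  68  67] [ 92  83  84  93  99 100  99  98  99 100 101  99  93  87  88  92  94  95  95  94  94  93  87  70  45  28  22  21  20  20  21  21]
```

Run:
```python
from h import *; import pickle
np.set_printoptions(precision=2,suppress=True,linewidth=160)
w=pickle.load(open("w2.pkl","rb"))
g=cv2.GaussianBlur(w["pixels"],(3,3),0).astype(float)
A=[];B=[]
for u in range(258,306,4):
    r0=int(60+(285-0.123*((u-170)*2.3-165))/2.3); red=g[:,u,2]; bl=g[:,u,0]
    r=next(r for r in range(r0-6,r0+8) if red[r]>=138>red[r+1]); A.append((u,r+(red[r]-138)/(red[r]-red[r+1])))
    r=next(r for r in range(r0+6,r0+16) if bl[r]>=32>bl[r+1]); B.append((u,r+(bl[r]-32)/(bl[r]-bl[r+1])))
a=onz(w,A,83);b=onz(w,B,18)
fa=np.polyfit(a[:,0],a[:,1],1);fb=np.polyfit(b[:,0],b[:,1],1)
print(fa,np.arctan(fa[0]),fb,np.arctan(fb[0]))
yaw=(np.arctan(fa[0])+np.arctan(fb[0]))/2; n=np.array([-np.sin(yaw),np.cos(yaw)]); t=np.array([n[1],-n[0]])
print("gap",(a[:,:2]@n).mean()-(b[:,:2]@n).mean(), "n coords",(a[:,:2]@n).mean(),(b[:,:2]@n).mean())
# mid width: heel foot ends & slide top ends
pk=lambda L,z:onz(w,np.array(L)/2.3+[170,60],z)[:,:2]@t
print("t slide",pk([(165,285),(392,257)],83),"heel foot",pk([(187,310),(375,284)],18),"blue top",pk([(129,56),(371,24)],83),"bed",pk([(168,305),(400,340)],18))
```

```text
[   0.22 -230.06] 0.21533064436286586 [   0.22 -255.64] 0.21552478437852501
gap 24.89825683555773 n coords -224.78681564411656 -249.6850724796743
t slide [345.85 434.64] heel foot [345.38 435.8 ] blue top [347.13 434.46] bed [336.77 445.25]
```

Gap is about 24.9 mm open, so 29.9 mm shut: two packers leave g ≈ 12. Next, look at the rack.

```bash
python3 jog.py '[[[0,0,0,-0.139],[40,9.4,-3,0],[40,9.4,-3,0],[40,9.4,-3,0],[40,9.4,-3,0]]]' >/dev/null; python3 jog.py '[[[40,9.4,-3,0],[40,9.4,-3,0],[40,9.4,-3,0],[40,9.4,-3,0],[0,0,0,0]]]'; python3 jog.py '[[[0,0,0,0],[0,0,0,0]]]'
python3 - <<'E'
from h import *; from cell import arm, imaging, ticket, get_state
w=imaging.capture("wrist"); print(get_state()["tcp_pos"],get_state()["tool_rot"],w["position"])
import pickle; pickle.dump(w,open("w3.pkl","wb"))
cv2.imwrite("pics/w3.png",w["pixels"])
np.set_printoptions(precision=1,suppress=True)
hsv=cv2.cvtColor(w["pixels"],cv2.COLOR_BGR2HSV)
m=(((hsv[...,0]<6)|(hsv[...,0]>174))&(hsv[...,1]>180)&(hsv[...,2]>60)).astype(np.uint8)
for c in cv2.findContours(m,cv2.RETR_EXTERNAL,cv2.CHAIN_APPROX_NONE)[0]:
    if cv2.contourArea(c)>60: print(cv2.boundingRect(c),cv2.minAreaRect(c),onz(w,cv2.boxPoints(cv2.minAreaRect(c)),117)[:,:2].ravel())
E
```

```text
clock: 4.05
tcp_pos: [423.2, 172.2, 257.5]
tool_rot: [1.96, 2.453, 0.005]
force: [-0.4, -0.4, 0.3]
width: 93.5
grip_force: 0.0
clock: 4.25
tcp_pos: [423.6, 167.5, 256.2]
tool_rot: [1.966, 2.449, 0.001]
force: [-0.1, 1.0, -0.4]
width: 94.5
grip_force: 0.0
[423.65732996 167.18900939 256.08290187] [1.96749949e+00 2.44844494e+00 1.13840599e-03] [405.13904955 250.21074585 409.50084671]
(268, 198, 50, 37) ((292.5618591308594, 215.86082458496094), (35.19093704223633, 49.35812759399414), 87.39744567871094) [414.  170.8 456.  182.2 465.6 150.4 422.3 138.7]
(266, 164, 49, 14) ((290.06585693359375, 170.58058166503906), (12.15611743927002, 48.29143142700195), 87.61405944824219) [406.5 200.  446.5 210.6 449.6 200.4 409.2 189.7]
(264, 127, 51, 14) ((289.03399658203125, 133.2484588623047), (11.851399421691895, 50.357093811035156), 87.39744567871094) [398.4 229.9 438.9 240.8 441.7 231.5 400.9 220.5]
(263, 87, 51, 14) ((288.003173828125, 93.57987213134766), (11.870508193969727, 50.39970016479492), 87.70938873291016) [391.2 260.4 430.5 270.7 433.1 261.9 393.5 251.6]
```

View pics/w3.png

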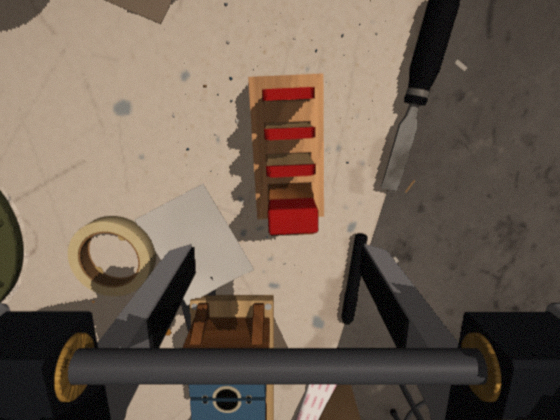

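The rack view shows packer tops at (288,94), (289,133) and (290,171) and the wedge head at (293,216). The 32 mm spacing checks out, with rack yaw 0.257. I'll grip the packer nearest the wedge.

```bash
python3 jog.py '[[[0,0,0,-0.040],[26.5,12.7,0,0],[0,0,40,0],[0,0,40,0],[0,0,40,0]]]' 80 >/dev/null; python3 jog.py '[[[0,0,22,0],[0,0,0,0],[0,0,0,0]]]'; python3 jog.py '[[[0,0,0,0],[0,0,0,0],[0,0,0,0],[0,0,0,0],[0,0,0,0]]]' 36; python3 jog.py '[[[0,0,0,0],[0,0,0,0],[0,0,0,0]]]'
```

```text
clock: 5.1
tcp_pos: [429.7, 196.2, 114.5]
tool_rot: [1.918, 2.487, 0.001]
force: [-0.2, 0.2, 0.3]
width: 80.4
grip_force: 0.0
clock: 5.6
tcp_pos: [429.2, 196.7, 113.7]
tool_rot: [1.917, 2.489, 0.0]
force: [0.3, 0.5, 2.2]
width: 43.6
grip_force: 30.3
clock: 5.9
tcp_pos: [429.2, 196.7, 113.7]
tool_rot: [1.917, 2.489, 0.0]
force: [-1.4, 0.2, 5.5]
width: 43.7
grip_force: 30.0
```

```bash
python3 jog.py '[[[0,0,-32,0],[0,0,-32,0],[0,0,-32,0],[0,0,-32,0],[0,0,-32,0.042]]]'  >/dev/null; python3 jog.py '[[[0,0,0,0],[-42,-8.85,0,0],[-42,-8.85,0,0],[-42,-8.85,0,0],[-42,-8.85,0,0]]]'; python3 jog.py '[[[-42,-8.85,0,0],[-42,-8.85,0,0],[-42,-8.85,0,0],[-42,-8.85,0,0],[0,0,0,0]]]' >/dev/null;  python3 jog.py '[[[0,0,30,0],[0,0,30,0],[0,0,0,0],[0,0,0,0]]]'
python3 - <<'E'
from h import *; from cell import arm, imaging, ticket, get_state
w=imaging.capture("wrist"); print(get_state()["tcp_pos"],get_state()["tool_rot"],w["position"])
import pickle; pickle.dump(w,open("w4.pkl","wb"))
cv2.imwrite("pics/w4.png",w["pixels"])
E
```

```text
clock: 6.9
tcp_pos: [430.0, 23.5, 272.6]
tool_rot: [-1.967, -2.448, 0.001]
force: [0.3, -1.1, -0.7]
width: 43.9
grip_force: 30.0
clock: 7.8
tcp_pos: [432.0, -146.2, 213.8]
tool_rot: [-1.968, -2.448, 0.0]
force: [-0.2, -0.0, -0.2]
width: 43.9
grip_force: 30.0
[ 432.42149853 -146.43268281  214.57395795] [1.96775527e+00 2.44786216e+00 4.88958918e-04] [413.99265231 -63.50387391 367.13856259]
```

View pics/w4.png

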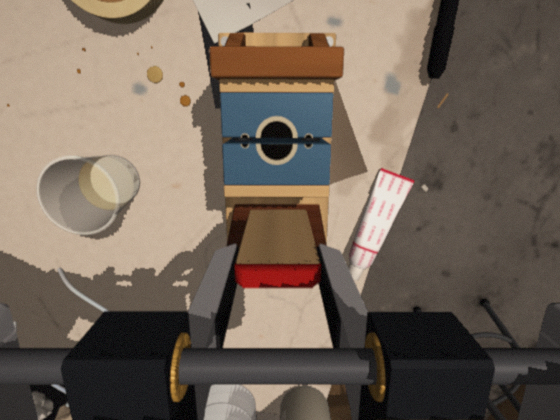

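The packer is held square over the gap, with its lower +y edge at about row 208, columns 245–318. I'll check that numerically.

Run:
```python
from h import *; import pickle
np.set_printoptions(precision=1,suppress=True,linewidth=160)
w=pickle.load(open("w4.pkl","rb"))
y=.2155;T=np.array([np.cos(y),np.sin(y)]);N=np.array([-np.sin(y),np.cos(y)])
g=w["pixels"].astype(int)
for u in(262,280,300): print(u,g[198:216,u,2])
q=onz(w,[(246,208),(280,208),(316,208)],112.9)[:,:2]; print(q@T,q@N)
t=np.array([432.4,-146.4]);print(t@T,t@N)
for u in(240,280,320): print(u,g[186:206,u,2])
q=onz(w,[(240,197.5),(280,197.5),(320,197.5)],83)[:,:2]; print(q@T,q@N)
```

```text
262 [ 95 100 100  97  93  82  53  41  43  62  79  98 105 111 117 112 117 113]
280 [ 92  98  97 100  97  90  63  49  58  77  86  96 113 117 116 119 118 121]
300 [ 87 111 151 168 176 161 124  95  79  81  86  93 110 114 116 115 119 119]
[366.7 393.  420.8] [-226.4 -226.4 -226.3]
391.0928400693447 -235.4763479555727
240 [194 198 197 197 195 196 200 194 195 190 161 110 101  98 100  99 100  92  54  41]
280 [192 202 198 199 198 200 200 199 203 194 163 104  92  98  97 100  97  90  63  49]
320 [196 204 200 205 203 201 202 201 203 200 191 177 185 188 190 187 185 190 190 183]
[358.9 393.2 427.4] [-225.9 -225.9 -225.9]
```

```bash
python3 jog.py '[[[-3,-1,0,0],[0,0,30,0],[0,0,30,0],[0,0,28,0],[0,0,0,0]]]' ; python3 jog.py '[[[0,0,3,0],[0,0,2,0],[0,0,1.5,0],[0,0,0,0],[0,0,0,0]]]';  python3 jog.py '[[[1.5,0,0,0],[1,0,0,0],[0,0,0,0]]]'; python3 jog.py '[[[1,0,0,0],[0,0,0,0],[0,0,0,0]]]'
```

```text
clock: 8.35
tcp_pos: [430.7, -149.5, 123.7]
tool_rot: [-1.967, -2.445, 0.002]
force: [-0.3, 0.5, -0.7]
width: 43.4
grip_force: 30.0
clock: 8.85
tcp_pos: [432.2, -150.0, 119.8]
tool_rot: [1.968, 2.447, 0.001]
force: [1.2, 0.8, 5.2]
width: 43.5
grip_force: 30.0
clock: 9.15
tcp_pos: [431.7, -147.8, 119.8]
tool_rot: [1.967, 2.446, -0.0]
force: [0.7, -2.7, 5.5]
width: 44.0
grip_force: 30.0
clock: 9.45
tcp_pos: [431.5, -146.9, 119.8]
tool_rot: [1.967, 2.446, -0.0]
force: [1.5, -2.8, 6.5]
width: 43.5
grip_force: 30.0
```

```bash
python3 jog.py '[[[0,0,-1,0],[0,0,0,0],[0,0,0,0]]]' ; python3 jog.py '[[[1,0,0,0],[0,0,0,0],[0,0,0,0]]]';  python3 jog.py '[[[1,0,0,0],[0,0,0,0],[0,0,0,0]]]'
```

```text
clock: 9.75
tcp_pos: [430.7, -146.3, 119.9]
tool_rot: [-1.969, -2.448, 0.0]
force: [-0.4, -0.7, -0.2]
width: 43.6
grip_force: 30.0
clock: 10.05
tcp_pos: [430.6, -145.3, 119.9]
tool_rot: [-1.969, -2.448, 0.0]
force: [0.4, 0.2, -0.3]
width: 43.3
grip_force: 30.0
clock: 10.35
tcp_pos: [430.5, -144.4, 120.0]
tool_rot: [-1.969, -2.448, 0.0]
force: [-0.5, -0.3, 0.8]
width: 43.9
grip_force: 30.0
```

```bash
for i in 1; do python3 jog.py '[[[0.7,0,0,0],[0,0,0,0],[0,0,0,0]]]';  python3 jog.py '[[[0.7,0,0,0],[0,0,0,0],[0,0,0,0]]]'; python3 jog.py '[[[0.7,0,0,0],[0,0,0,0],[0,0,0,0]]]'; done | grep -E "tcp|force:"
```

```text
tcp_pos: [430.4, -143.9, 120.1]
force: [0.1, -3.7, -0.6]
grip_force: 30.0
tcp_pos: [430.2, -143.2, 120.1]
force: [1.1, -3.4, -0.9]
grip_force: 30.0
tcp_pos: [430.1, -142.4, 120.1]
force: [-0.2, -3.9, -0.6]
grip_force: 30.0
```

```bash
python3 jog.py '[[[-1.3,0,0.7,0],[0,0,0,0],[0,0,0,0]]]'; python3 jog.py '[[[0,0,0,0],[0,0,0,0],[0,0,0,0],[0,0,0,0]]]' 60; python3 jog.py '[[[0,0,-20,0],[0,0,-35,0],[0,0,-35,0],[0,0,0,0],[0,0,0,0]]]'
python3 - <<'E'
from h import *; from cell import arm, imaging, ticket, get_state
w=imaging.capture("wrist"); print(get_state()["tcp_pos"],get_state()["tool_rot"],w["position"])
import pickle; pickle.dump(w,open("w5.pkl","wb"))
cv2.imwrite("pics/w5.png",w["pixels"])
E
```

```text
clock: 11.55
tcp_pos: [430.4, -143.4, 119.8]
tool_rot: [-1.969, -2.448, -0.001]
force: [-1.8, 0.9, 7.8]
width: 43.7
grip_force: 30.0
clock: 11.95
tcp_pos: [430.2, -143.6, 119.2]
tool_rot: [-1.969, -2.448, -0.0]
force: [-0.5, -0.2, -0.2]
width: 60.1
grip_force: 0.0
clock: 12.45
tcp_pos: [430.3, -143.7, 209.2]
tool_rot: [1.969, 2.447, 0.0]
force: [0.3, 0.1, -0.3]
width: 60.2
grip_force: 0.0
[ 429.98149274 -143.52327895  208.43922949] [-1.96847062e+00 -2.44713237e+00  3.61321930e-04] [412.08750389 -60.81900894 362.48642183]
```

View pics/w5.png

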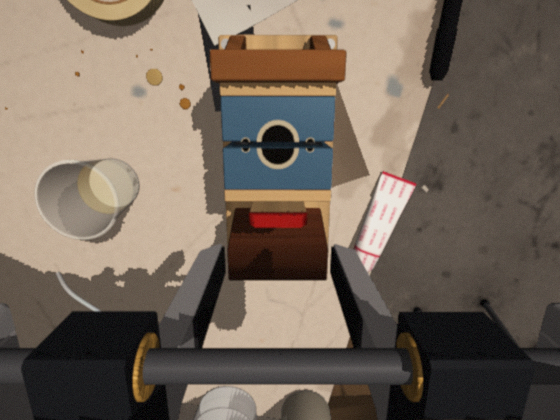

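The packer stands against the sliding half, with its red top at (278,216). Next I'll go for the middle packer.

```bash
python3 - <<'E'
from h import *; import pickle
np.set_printoptions(precision=1,suppress=True,linewidth=160)
w=pickle.load(open("w5.pkl","rb"))
y=.2155;T=np.array([np.cos(y),np.sin(y)]);N=np.array([-np.sin(y),np.cos(y)])
hsv=cv2.cvtColor(w["pixels"],cv2.COLOR_BGR2HSV)
m=(((hsv[...,0]<6)|(hsv[...,0]>174))&(hsv[...,1]>180)&(hsv[...,2]>60)).astype(np.uint8)
for c in cv2.findContours(m,cv2.RETR_EXTERNAL,cv2.CHAIN_APPROX_NONE)[0]:
    if cv2.contourArea(c)>60: q=onz(w,cv2.boxPoints(cv2.minAreaRect(c)),123)[:,:2];print(cv2.boundingRect(c),q@T,q@N)
E
python3 jog.py '[[[40.1,7.85,0,0],[40.1,7.85,0,0],[40.1,7.85,0,0],[40.1,7.85,0,0],[40.1,7.85,0,0]]]' 72 >/dev/null; python3 jog.py '[[[40.1,7.85,0,0],[40.1,7.85,0,0],[40.1,7.85,0,0],[40.1,7.85,0,0],[0,0,0,-0.042]]]'>/dev/null; python3 jog.py '[[[0,0,0,0],[0,0,0,0]]]'
```

```text
(249, 212, 59, 17) [368.6 369.2 411.7 411.7] [-234.2 -221.9 -223.  -235.3]
clock: 13.7
tcp_pos: [421.7, 223.5, 208.3]
tool_rot: [-1.918, -2.487, 0.003]
force: [-0.4, -0.4, 1.1]
width: 72.1
grip_force: 0.0
```

```bash
python3 jog.py '[[[0.5,0,30,0],[0,0,30,0],[0,0,34,0],[0,0,0,0],[0,0,0,0]]]' >/dev/null; python3 jog.py '[[[0,0,0,0],[0,0,0,0],[0,0,0,0],[0,0,0,0],[0,0,0,0]]]' 36; python3 jog.py '[[[0,0,-33,0],[0,0,-33,0],[0,0,-33,0],[0,0,-33,0],[0,0,-33,0.042]]]';  python3 jog.py '[[[0,0,0,0],[0,0,0,0]]]'
```

```text
clock: 14.7
tcp_pos: [422.1, 224.6, 115.9]
tool_rot: [1.917, 2.488, 0.001]
force: [-1.0, 0.2, 5.3]
width: 43.5
grip_force: 30.0
clock: 15.2
tcp_pos: [421.6, 224.4, 281.7]
tool_rot: [1.969, 2.448, -0.0]
force: [0.2, 0.4, -0.3]
width: 43.5
grip_force: 30.0
clock: 15.4
tcp_pos: [421.8, 224.5, 280.2]
tool_rot: [1.968, 2.448, 0.001]
force: [0.8, 0.0, -1.7]
width: 43.6
grip_force: 30.0
```

```bash
python3 jog.py '[[[-42,-7.8,0,0],[-42,-7.8,0,0],[-42,-7.8,0,0],[-42,-7.8,0,0],[-42,-7.8,0,0]]]'  >/dev/null; python3 jog.py '[[[-42,-7.8,0,0],[-42,-7.8,0,0],[-42,-7.8,0,0],[-42,-7.8,0,0],[0,0,0,0]]]' >/dev/null;  python3 jog.py '[[[0,0,20,0],[0,0,0,0],[0,0,0,0]]]'
python3 - <<'E'
from h import *; from cell import arm, imaging, ticket, get_state
w=imaging.capture("wrist"); s=get_state();print(s["tcp_pos"],s["tool_rot"])
import pickle; pickle.dump(w,open("w6.pkl","wb"))
np.set_printoptions(precision=1,suppress=True,linewidth=160)
y=.2155;T=np.array([np.cos(y),np.sin(y)]);N=np.array([-np.sin(y),np.cos(y)])
zb=s["tcp_pos"][2]-103
t=s["tcp_pos"][:2]; print(t@T,t@N,zb)
n0=t@N
def P(n,z,tt): return proj(w,np.r_[T*tt+N*n,z])[0]
print("expected bottom +y face",P(-237.5,zb,390),"packer1 top -y/+y",P(-235,123,390),P(-226,123,390),"slide",P(-225.5,83,390))
u=int(P(-235,123,390)[0]); 
for d in(-12,0,12): print(u+d,[tuple(x) for x in w["pixels"][175:250:1,u+d,1:]][:0], w["pixels"][178:250,u+d,2], w["pixels"][178:250,u+d,1])
E
```

```text
clock: 16.7
tcp_pos: [434.1, -159.1, 259.9]
tool_rot: [-1.967, -2.447, 0.001]
force: [-1.1, -1.0, 0.1]
width: 43.7
grip_force: 30.0
[ 434.33912802 -159.24593913  260.47817323] [-1.96762450e+00 -2.44853058e+00  1.27368895e-04]
390.2401924557413 -248.43981051564953 157.47817323007848
expected bottom +y face [277.3 205.2] packer1 top -y/+y [277.3 191.4] [277.3 181.3] slide [277.3 172.1]
265 [] [103 122 144 154 155 158 157 162 162 165 164 162 131  65  36  33  32  36  32  35  41  35  32  32  50  62  81 105 109 108 115 112 117 114 114 111 109 108 110
 110 107 112 112 109 115 113 109 114 109 112 110 112 108 111 109 109 106 107 107 115 112 112 109 107 112 113 115 112 104 107 109 114] [58 32 25 21 23 24 22 27 25 28 31 29 20 20 19 16 16 20 15 17 24 19 16 16 27 30 50 80 83 80 92 84 91 88 89 87 84 82 83 86 80 88 86 82 90 88 83 87 84 84 84 86 84
 83 84 82 83 83 82 88 85 88 82 82 85 86 90 88 82 81 85 87]
277 [] [111 119 140 156 156 157 161 160 158 161 164 159 133  76  40  40  48  55  58  68  73  71  73  74  67  69  80 105 114 112 115 113 116 113 118 116 118 114 114
 115 118 112 116 117 113 114 117
[... 209 characters left out ...]
1 89 89 89 90 92 89 87 91 86 87 92 87 86 92 88 88 89
 91 82 89 87 88 90 87 90 87 90 86 88 92 88 92 90 88 90 93]
289 [] [101 107 138 153 159 154 152 154 154 156 153 152 139  97  71  72  72  74  78  77  72  69  71  70  76  70  89 107 119 119 119 120 120 118 113 123 118 122 118
 117 117 116 119 119 118 117 117 120 119 121 123 119 117 121 117 117 120 121 120 122 116 117 121 123 120 122 128 120 124 122 119 121] [ 57  21  22  23  26  26  21  23  22  21  23  23  32  36  36  36  33  38  41  37  37  33  33  36  41  36  61  81  91  92  95  93  94  91  90  93  92  97  92
  93  91  89  90  90  91  90  90  92  95  93  98  91  93  95  92  90  93  93  95  96  88  89  93  97  91  94 100  95  99  91  89  93]
```

```bash
python3 jog.py '[[[-0.3,0,35,0],[0,0,35,0],[0,0,35,0],[0,0,29,0],[0,0,0,0]]]' ; python3 jog.py '[[[0,0,3,0],[0,0,1,0],[0,0,0,0],[0,0,0,0]]]';  python3 jog.py '[[[0,0,1,0],[0,0,0,0],[0,0,0,0]]]'
```

```text
clock: 17.25
tcp_pos: [433.3, -159.1, 124.1]
tool_rot: [-1.965, -2.445, 0.002]
force: [0.1, 0.2, 0.6]
width: 43.4
grip_force: 30.0
clock: 17.65
tcp_pos: [434.7, -160.2, 123.2]
tool_rot: [1.968, 2.447, 0.001]
force: [0.2, 0.3, -0.7]
width: 43.5
grip_force: 30.0
clock: 17.95
tcp_pos: [434.4, -160.1, 121.4]
tool_rot: [1.969, 2.448, 0.0]
force: [0.5, 0.7, -0.5]
width: 43.6
grip_force: 30.0
```

```bash
(python3 jog.py '[[[0,0,1,0],[0,0,0,0],[0,0,0,0]]]' ; python3 jog.py '[[[0,0,0.8,0],[0,0,0,0],[0,0,0,0]]]') | grep -E "tcp|force:"
```

```text
tcp_pos: [434.6, -160.3, 121.1]
force: [-2.9, -0.8, 10.2]
grip_force: 30.0
tcp_pos: [434.9, -160.5, 121.0]
force: [-4.7, 0.5, 17.2]
grip_force: 30.0
```

```bash
(python3 jog.py '[[[0,0,-1.9,0],[0,0,0,0],[0,0,0,0]]]' ; python3 jog.py '[[[1,0,0,0],[0,0,0,0],[0,0,0,0]]]';python3 jog.py '[[[1,0,0,0],[0,0,0,0],[0,0,0,0]]]';python3 jog.py '[[[0.7,0,0,0],[0,0,0,0],[0,0,0,0]]]';python3 jog.py '[[[0.7,0,0,0],[0,0,0,0],[0,0,0,0]]]') | grep -E "tcp|force:"
```

```text
tcp_pos: [434.3, -160.0, 121.2]
force: [0.7, -0.1, -0.5]
grip_force: 30.0
tcp_pos: [434.1, -159.1, 121.3]
force: [-0.2, 0.7, -0.2]
grip_force: 30.0
tcp_pos: [433.9, -158.1, 121.4]
force: [-0.2, 0.0, -0.4]
grip_force: 30.0
tcp_pos: [433.8, -157.4, 121.4]
force: [0.3, -0.5, 0.3]
grip_force: 30.0
tcp_pos: [433.6, -156.7, 121.4]
force: [0.8, 0.4, -0.6]
grip_force: 30.0
```

```bash
(python3 jog.py '[[[0.7,0,0,0],[0,0,0,0],[0,0,0,0]]]' ; python3 jog.py '[[[0.7,0,0,0],[0,0,0,0],[0,0,0,0]]]';python3 jog.py '[[[0.6,0,0,0],[0,0,0,0],[0,0,0,0]]]') | grep -E "tcp|force:"
```

```text
tcp_pos: [433.5, -156.1, 121.4]
force: [0.7, 0.3, 0.0]
grip_force: 30.0
tcp_pos: [433.4, -155.6, 121.5]
force: [0.1, -3.1, 0.4]
grip_force: 30.0
tcp_pos: [433.3, -154.9, 121.5]
force: [-0.3, -3.3, 1.2]
grip_force: 30.0
```

```bash
(python3 jog.py '[[[-0.6,0,0.9,0],[0,0,0,0],[0,0,0,0]]]'; python3 jog.py '[[[0,0,0,0],[0,0,0,0],[0,0,0,0],[0,0,0,0]]]' 60; python3 jog.py '[[[0,0,-20,0],[0,0,-35,0],[0,0,-35,0],[0,0,0,0],[0,0,0,0]]]')| grep -E "tcp|force:"
cat > red.py <<'E'
from h import *; from cell import arm, imaging, ticket, get_state; import sys
np.set_printoptions(precision=1,suppress=True,linewidth=160)
w=imaging.capture("wrist"); s=get_state();print(s["tcp_pos"],s["tool_rot"])
import pickle; pickle.dump(w,open(sys.argv[1]+".pkl","wb")); cv2.imwrite(f"pics/{sys.argv[1]}.png",w["pixels"])
y=float(sys.argv[2]);T=np.array([np.cos(y),np.sin(y)]);N=np.array([-np.sin(y),np.cos(y)])
hsv=cv2.cvtColor(w["pixels"],cv2.COLOR_BGR2HSV)
m=(((hsv[...,0]<6)|(hsv[...,0]>174))&(hsv[...,1]>180)&(hsv[...,2]>60)).astype(np.uint8)
for c in cv2.findContours(m,cv2.RETR_EXTERNAL,cv2.CHAIN_APPROX_NONE)[0]:
    if cv2.contourArea(c)>60:
        q=onz(w,cv2.boxPoints(cv2.minAreaRect(c)),float(sys.argv[3]))[:,:2];print(cv2.boundingRect(c),q@T,q@N)
        for f in(0.25,.5,.75):
            x,yy,ww,hh=cv2.boundingRect(c); u=int(x+f*ww); print(u,w["pixels"][yy-3:yy+hh+3,u,2])
E
python3 red.py w7 0.2155 123
```

```text
tcp_pos: [433.6, -155.5, 121.0]
force: [-0.6, -2.0, 7.3]
grip_force: 30.0
tcp_pos: [433.2, -155.2, 120.3]
force: [-0.0, -0.3, 0.3]
grip_force: 0.0
tcp_pos: [433.4, -155.3, 210.6]
force: [0.8, -0.2, -0.2]
grip_force: 0.0
[ 433.  -155.2  209.8] [-2.  -2.4  0. ]
(248, 197, 60, 27) [369.1 411.9 412.4 368.6] [-223.3 -223.3 -243.3 -243.3]
263 [112 108 104 104 126 145 155 157 158 156 160 157 156 155 160 160 161 154 153 156 159 159 158 159 161 162 162 156 131  77  33  34  33]
278 [114 114 104 103 127 143 154 159 158 157 159 157 154 160 158 160 160 155 156 159 159 158 157 159 158 155 159 156 130  69  36  42  57]
293 [114 114 109 102 109 124 149 159 155 155 156 156 158 155 152 155 156 157 152 153 157 155 157 158 155 160 156 150 134  89  63  64  69]
```

```bash
python3 jog.py '[[[38.4,9.2,0,0],[38.4,9.2,0,0],[38.4,9.2,0,0],[38.4,9.2,0,0],[38.4,9.2,0,0]]]' 72 >/dev/null; python3 jog.py '[[[38.4,9.2,0,0],[38.4,9.2,0,0],[38.4,9.2,0,0],[0,0,0,-0.042],[0,0,0,0]]]'>/dev/null; python3 jog.py '[[[0,0,0,0],[0,0,0,0]]]' | grep -E "tcp|clock"; python3 red.py w8 0.257 130
```

```text
clock: 23.4
tcp_pos: [439.3, 159.8, 210.1]
[439.4 159.8 210.2] [-1.9 -2.5  0. ]
(247, 200, 60, 42) [444.3 485.9 486.6 443.5] [63.8 63.8 32.7 32.7]
262 [117 120 110  95  83  83  83  85  82  85  82  85  85  81  89 111 133 149 159 156 155 160 161 155 156 157 154 155 153 156 152 147 150 151 149 147 153 151 151
 146 151 151 151 146 128 124 153 177]
277 [103 103 100  89  80  80  86  81  81  84  83  83  86  84  92 107 134 153 152 154 154 155 152 152 154 153 151 150 150 152 152 150 150 149 150 148 148 147 152
 147 147 150 145 138 121 127 166 188]
292 [ 78  80  80  82  84  80  77  80  78  87  87  84  81  89  91 115 136 150 152 159 156 155 156 152 155 156 153 156 153 155 152 150 149 153 150 145 149 154 149
 152 150 147 147 142 126 145 179 189]
(246, 67, 62, 16) [445.9 484.5 484.7 445.7] [150.9 150.9 141.9 142. ]
261 [160 157 157 151 146 152 146 148 148 149 149 149 153 149 151 151 150 125  66  50  50  52]
277 [165 160 158 154 153 153 151 150 153 148 150 151 149 153 149 152 146 122  65  47  53  52]
292 [183 181 173 157 149 149 150 146 145 148 149 149 147 145 145 147 144 111  66  52  53  53]
```

```bash
(python3 jog.py '[[[1,0,30,0],[0,0,30,0],[0,0,31,0],[0,0,0,0],[0,0,0,0]]]'; python3 jog.py '[[[0,0,0,0],[0,0,0,0],[0,0,0,0],[0,0,0,0],[0,0,0,0]]]' 36;  python3 jog.py '[[[0,0,-33,0],[0,0,-33,0],[0,0,-33,0],[0,0,-33,0],[0,0,-33,0.042]]]';  python3 jog.py '[[[0,0,0,0],[0,0,0,0]]]' )| grep -E "tcp|force:|width"
```

```text
tcp_pos: [439.4, 161.1, 120.2]
force: [1.0, -0.8, 0.4]
width: 72.1
grip_force: 0.0
tcp_pos: [439.3, 161.5, 120.0]
force: [-1.2, -1.1, 4.4]
width: 43.5
grip_force: 30.0
tcp_pos: [438.8, 161.4, 285.8]
force: [0.8, 0.8, -1.2]
width: 43.9
grip_force: 30.0
tcp_pos: [439.0, 161.4, 284.3]
force: [0.7, 0.7, -1.8]
width: 43.6
grip_force: 30.0
```

```bash
python3 jog.py '[[[-40.3,-9.1,0,0],[-40.3,-9.1,0,0],[-40.3,-9.1,0,0],[-40.3,-9.1,0,0],[-40.3,-9.1,0,0]]]' >/dev/null; python3 jog.py '[[[-40.3,-9.1,0,0],[-40.3,-9.1,0,0],[-40.3,-9.1,0,0],[0,0,30,0],[0,0,0,0]]]'>/dev/null; python3 jog.py '[[[0,0,0,0],[0,0,0,0]]]' | grep -E "tcp|clock"
python3 - <<'E'
from h import *; from cell import arm, imaging, ticket, get_state
w=imaging.capture("wrist"); s=get_state();print(s["tcp_pos"],s["tool_rot"])
import pickle; pickle.dump(w,open("w9.pkl","wb"));cv2.imwrite("pics/w9.png",w["pixels"])
np.set_printoptions(precision=1,suppress=True,linewidth=160)
y=.2155;T=np.array([np.cos(y),np.sin(y)]);N=np.array([-np.sin(y),np.cos(y)])
zf=s["tcp_pos"][2]-108; t=s["tcp_pos"][:2]; print(t@T,t@N,zf)
def P(n,z,tt): return proj(w,np.r_[T*tt+N*n,z])[0]
print("foot edge exp",P(t@N+13.6,zf,390),"packers -y,+y",P(-243.5,123,390),P(-225.5,123,390))
q=w["pixels"]
for u in(262,277,292):
  print(u);print(q[160:235,u,2]);print(q[160:235,u,1])
E
```

```text
clock: 26.35
tcp_pos: [437.4, -168.5, 255.2]
[ 437.46503541 -168.55001549  255.39921178] [1.96684405e+00 2.44836139e+00 4.67641306e-04]
391.30425090047004 -258.19711104808164 147.39921177586135
foot edge exp [275.5 199.7] packers -y,+y [275.6 190.9] [275.6 170.1]
262
[210 188 143 127 128 123 119 111 114 143 167 175 171 170 174 172 173 172 167 168 156 163 170 167 171 168 171 172 172 168 142  81  42  38  39  34  35  36  34
  38  46  67  77  79  79  80  81  84  77  83  89  82  87  87  87  92  96 101  98 101 101 100 101 100 109 108 108 109 110 111 118 112 115 115 118]
[168 150 111  99  99  94  91  78  50  24  27  30  28  27  35  29  28  28  26  31  22  25  30  24  25  25  29  30  28  27  25  19  19  19  19  15  22  22  17
  22  24  34  40  48  46  50  48  52  45  47  54  46  51  52  50  55  57  63  56  63  62  62  62  61  69  67  68  62  63  66  70  62  63  69  72]
277
[209 192 144 126 126 128 123 112 113 140 167 172 171 173 170 172 169 171 170 172 171 170 170 169 168 169 172 174 171 167 141  81  39  39  41  37  35  36  51
  71  72  75  82  83  89  86  89  84  84  81  88  89  85  85  84 
[... 293 characters left out ...]
0  52  47  49  49  49  53  54  51  57  54  58  59  55  57  59  58  65  62  62  68  65  68]
292
[215 197 158 136 124 127 124 114 102 138 166 176 165 169 167 166 162 166 163 167 166 169 170 169 164 171 167 166 166 168 145 103  80  78  75  77  73  75  73
  76  75  79  84  85  87  82  81  83  87  85  86  81  87  85  85  84  81  84  82  83  84  82  79  84  74  83  79  77  77  88  85  89  91  93  93]
[172 156 120 107  94  99  97  85  43  23  25  33  23  32  26  29  24  24  27  29  25  29  27  28  21  32  28  27  27  29  30  38  41  43  37  41  38  40  34
  42  36  43  49  54  49  50  46  48  53  50  54  47  52  50  48  50  50  51  45  49  51  47  47  52  42  50  45  47  44  51  48  52  55  55  56]
```

View pics/w9.png

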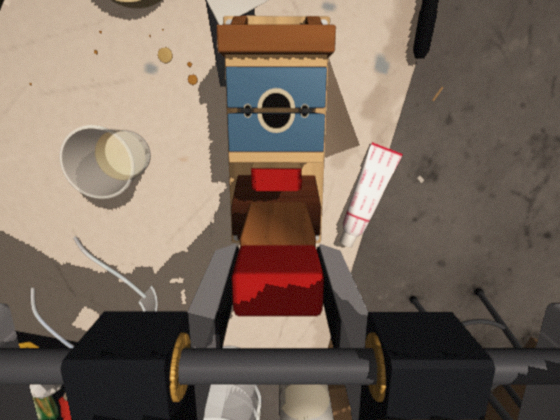

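The wedge is held square, with its foot edge at row 200 about 1.5–2 mm behind the packers' back edge at row 190, as planned. Lowering it now.

```bash
(python3 jog.py '[[[-0.5,-1,0,0],[0,0,30,0],[0,0,30,0],[0,0,25,0],[0,0,0,0]]]'; python3 jog.py '[[[0,0,0,0],[0,0,0,0],[0,0,0,0]]]'; python3 jog.py '[[[0,0,3,0],[0,0,0,0],[0,0,0,0]]]';python3 jog.py '[[[0,0,2,0],[0,0,0,0],[0,0,0,0]]]'; python3 jog.py '[[[0,0,2,0],[0,0,0,0],[0,0,0,0]]]')| grep -E "tcp|force:"
```

```text
tcp_pos: [435.3, -169.0, 167.5]
force: [0.3, 0.8, -0.5]
grip_force: 30.0
tcp_pos: [436.7, -169.9, 170.9]
force: [0.6, 1.4, 0.7]
grip_force: 30.0
tcp_pos: [436.5, -169.4, 167.0]
force: [0.7, 4.8, 1.4]
grip_force: 30.0
tcp_pos: [436.4, -169.2, 165.0]
force: [0.1, 6.8, 2.2]
grip_force: 30.0
tcp_pos: [436.4, -169.2, 163.0]
force: [-0.4, 6.2, 3.0]
grip_force: 30.0
```

```bash
(python3 jog.py '[[[0.8,0,0,0],[0,0,0,0],[0,0,0,0]]]'; python3 jog.py '[[[0.6,0,2,0],[0,0,0,0],[0,0,0,0]]]';python3 jog.py '[[[0.6,0,2,0],[0,0,0,0],[0,0,0,0]]]'; python3 jog.py '[[[0.6,0,2,0],[0,0,0,0],[0,0,0,0]]]')| grep -E "tcp|force:"
```

```text
tcp_pos: [436.3, -168.9, 162.8]
force: [1.6, 3.5, 2.3]
grip_force: 30.0
tcp_pos: [436.2, -168.3, 161.0]
force: [-0.8, 5.1, 6.5]
grip_force: 30.0
tcp_pos: [436.2, -167.8, 159.2]
force: [-0.1, 6.2, 8.7]
grip_force: 30.0
tcp_pos: [436.2, -167.2, 157.3]
force: [-0.5, 6.4, 9.4]
grip_force: 30.0
```

```bash
(python3 jog.py '[[[0.9,0,2,0],[0,0,0,0],[0,0,0,0]]]'; python3 jog.py '[[[0.8,0,2,0],[0,0,0,0],[0,0,0,0]]]';python3 jog.py '[[[0.6,0,2,0],[0,0,0,0],[0,0,0,0]]]'; python3 jog.py '[[[0.6,0,1,0],[0,0,0,0],[0,0,0,0]]]')| grep -E "tcp|force:"
```

```text
tcp_pos: [436.1, -166.4, 155.3]
force: [1.3, 5.1, 9.0]
grip_force: 30.0
tcp_pos: [435.9, -165.7, 153.3]
force: [-0.6, 5.1, 8.8]
grip_force: 30.0
tcp_pos: [435.8, -165.1, 151.4]
force: [-0.5, 6.1, 9.5]
grip_force: 30.0
tcp_pos: [435.8, -164.7, 150.5]
force: [0.4, 3.3, 9.9]
grip_force: 30.0
```

```bash
(python3 jog.py '[[[0.3,0,1,0],[0,0,0,0],[0,0,0,0]]]'; python3 jog.py '[[[0.3,0,1,0],[0,0,0,0],[0,0,0,0]]]')| grep -E "tcp|force:"; python3 jog.py '[[[0.3,0,1,0],[0,0,0,0],[0,0,0,0]]]'| grep -E "tcp|force:|clock"
```

```text
tcp_pos: [435.7, -164.4, 149.5]
force: [-0.4, 4.1, 10.8]
grip_force: 30.0
tcp_pos: [435.7, -164.1, 148.6]
force: [-0.2, 4.4, 12.3]
grip_force: 30.0
clock: 31.4
tcp_pos: [435.6, -163.9, 147.7]
force: [-0.4, 4.6, 12.1]
grip_force: 30.0
```

```bash
(python3 jog.py '[[[0.3,0,0.8,0],[0,0,0,0],[0,0,0,0]]]'; python3 jog.py '[[[0.25,0,0.8,0],[0,0,0,0],[0,0,0,0]]]')| grep -E "tcp|force:"
python3 - <<'E'
from h import *; from cell import arm, imaging, ticket, get_state
np.set_printoptions(precision=1,suppress=True,linewidth=170)
w=imaging.capture("wrist"); q=w["pixels"]; s=get_state(); print(s["force"],s["tcp_pos"])
y=.2155;T=np.array([np.cos(y),np.sin(y)]);N=np.array([-np.sin(y),np.cos(y)])
P=lambda n,tt:proj(w,np.r_[T*tt+N*n,83])[0]
for tt in(355,360,420,426):
  L=[P(-225.5+d,tt) for d in np.arange(38,62,1.0)]
  L=np.array(L,np.float32); print(tt,cv2.remap(cv2.cvtColor(q,cv2.COLOR_BGR2GRAY),L[:,0][:,None],L[:,1][:,None],1).ravel())
w=__import__("pickle").load(open("w9.pkl","rb"));q=w["pixels"]
L=np.array([P(-225.5+d,360) for d in np.arange(38,62,1.0)],np.float32); print("open",cv2.remap(cv2.cvtColor(q,cv2.COLOR_BGR2GRAY),L[:,0][:,None],L[:,1][:,None],1).ravel())
E
```

```text
tcp_pos: [435.6, -163.6, 146.9]
force: [-0.8, 4.5, 13.0]
grip_force: 30.0
tcp_pos: [435.5, -163.3, 146.1]
force: [-0.0, 4.6, 12.3]
grip_force: 30.0
[-0.8  5.1 12.9] [ 435.5 -163.3  146.1]
355 [91 89 91 90 90 90 92 91 88 92 90 91 66 63 85 93 90 89 90 87 92 91 87 90]
360 [ 94  92  92  90  89  90  92  92  92  94  96 104  82  79  92  91  93  91  89  92  93  92  90  92]
420 [ 98  98  97  98  98  97 100  96 103 100  99 102  81  75  91 100  95  95  95  97 100  99  98  99]
426 [ 99  96 102  99  98  98 101 100 104 102 103  99  65  65  94  97  97  99 101 102 102  99 101 102]
open [ 97  97  96 101  98 102 104  86  48  43  46  50  57  85 102 102  97  94  97  98  97  97  94  96]
```

```bash
(python3 jog.py '[[[0.3,0,0.8,0],[0,0,0,0],[0,0,0,0]]]'; python3 jog.py '[[[0.25,0,0.8,0],[0,0,0,0],[0,0,0,0]]]')| grep -E "tcp|force:";python3 jog.py '[[[0.25,0,0.8,0],[0,0,0,0],[0,0,0,0]]]'| grep -E "tcp|force:"
```

```text
tcp_pos: [435.5, -163.1, 145.5]
force: [-1.3, 5.2, 14.7]
grip_force: 30.0
tcp_pos: [435.6, -162.9, 145.1]
force: [-3.4, 5.9, 19.8]
grip_force: 30.0
tcp_pos: [435.6, -162.7, 144.6]
force: [-3.9, 6.6, 25.0]
grip_force: 30.0
```

```bash
cat > part.py <<'E'
from h import *; from cell import arm, imaging, ticket, get_state
np.set_printoptions(precision=1,suppress=True,linewidth=170)
w=imaging.capture("wrist"); q=w["pixels"]; s=get_state(); print(s["force"],s["tcp_pos"],s["clock"],s["grip_force"])
y=.2155;T=np.array([np.cos(y),np.sin(y)]);N=np.array([-np.sin(y),np.cos(y)])
P=lambda n,tt:proj(w,np.r_[T*tt+N*n,83])[0]
for tt in(355,360,420,426):
  L=np.array([P(-225.5+d,tt) for d in np.arange(44,56,0.5)],np.float32); print(tt,cv2.remap(cv2.cvtColor(q,cv2.COLOR_BGR2GRAY),L[:,0][:,None],L[:,1][:,None],1).ravel())
hsv=cv2.cvtColor(q,cv2.COLOR_BGR2HSV)
m=(((hsv[...,0]<6)|(hsv[...,0]>174))&(hsv[...,1]>180)&(hsv[...,2]>60)).astype(np.uint8)
for c in cv2.findContours(m,cv2.RETR_EXTERNAL,cv2.CHAIN_APPROX_NONE)[0]:
    if cv2.contourArea(c)>200: print(cv2.boundingRect(c))
col=q[200:330,278]; print(col[:,2])
a=__import__("pickle").load(open("w9.pkl","rb"))["pixels"]; print(a[200:330,278,2])
E
python3 part.py
```

```text
[-3.8  5.8 24.1] [ 435.6 -162.7  144.7] 33.0 30.008768141269684
355 [89 89 90 90 91 90 88 87 88 90 88 86 69 58 63 76 87 87 88 91 92 93 92 90]
360 [ 90  91  92  93  93  91  90  91  93  94  99 102  97  90  87  87  90  87  89  91  91  92  94  93]
420 [ 99  99  99 101  98  98 101 101  99 101 106 102  81  73  76  85  92  94  94  95  96  96  96  97]
426 [ 99 100 102 102 100  98 101 103 103 103  98  92  72  60  65  79  90  99  96  96  96  97  97  98]
(232, 244, 91, 71)
(236, 204, 81, 37)
[121 117 116 103  80  97 119 140 156 164 161 163 162 163 161 163 163 163 168 162 163 165 165 161 164 160 161 166 162 166 163 165 162 162 160 162 168 163 161 148 122 118
 118 113 102  95  96  97  97  93  90  95  89  95  99 100  95 101  93  99 100  93 100  98 101  98 104  99 101 101 102 111 131 144 164 171 171 170 170 168 173 173 166 165
 151 138 113  99  82  78  81  82  79  85  78  79  82  83  78  82  76  76  79  80  79  78  79  77  77  78  73  74  81  72  84 138 195 205 200 193 195 201 203 208 210 207
 206 208 208 207]
[ 79  80  85  83  87  86  89  85  86  87  85  82  81  86  85  86  82  81  88  86  88  91  93  98  96  96  98  97 102 103 103 111 109 112 116 114 113 120 124 118 122 118
 123 122 119 110 101  99  97  98 101  97  96 100 100  99  99  97 100 102  97 100 100 101 103 102 103  96 103 105 103 108 124 142 159 168 177 175 178 176 174 178 175 178
 178 158 120  85  84  86  80  81  86  81  79  85  83  82  87  83  84  85  85  84  86  83  83  80  86  82  84  81  84  82  84  95 156 206 219 217 215 215 214 215 210 214
 213 212 212 214]
```

```bash
python3 jog.py '[[[0.1,0,0.3,0],[0,0,0,0],[0,0,0,0],[0,0,0,0],[0,0,0,0]]]'| grep -E "tcp|force:|clock"; python3 jog.py '[[[0,0,0,0],[0,0,0,0],[0,0,0,0],[0,0,0,0],[0,0,0,0]]]'| grep -E "tcp|force:|clock"; python3 part.py | head -5
```

```text
clock: 33.5
tcp_pos: [435.6, -162.6, 144.5]
force: [-4.5, 7.2, 25.7]
grip_force: 30.0
clock: 34.0
tcp_pos: [435.6, -162.6, 144.5]
force: [-3.7, 6.9, 26.0]
grip_force: 30.0
[-4.6  7.  27.3] [ 435.6 -162.6  144.5] 34.05 30.010074377059937
355 [91 90 87 89 90 92 92 91 92 93 91 88 70 60 63 76 85 85 88 88 90 91 90 90]
360 [ 92  93  92  92  91  91  92  93  96 100 105 104  91  81  78  84  90  90  88  89  90  89  90  93]
420 [ 99  99 101  98  99  99 100 101 101 102 101 101  86  74  75  86  91  99  96  97  98  99 100  99]
426 [100 100 102 102 100 102 101  99 100 100 100  91  72  61  66  84  96  95  96  98  98  97  97  97]
```

The force rose steeply once the wedge had travelled enough to close 5 mm, the seam no longer changes, and the push is stable at 26 N. Handing in.

```bash
python3 -c "
from cell import arm, imaging, ticket, get_state; print(ticket.sign_off())"
```

```text
the job is handed in; nothing more can be done
None
```

I handed the job in at about 34 s: two packers stand behind the sliding half and the wedge, still gripped, is pressed down with about 26 N. By feel the mould is shut: the force rose steeply after about 5 mm of closing, the seam then stopped changing, and I estimate about 46 mm of blade is sunk in the gap.

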